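# Take the stirring spoon off its hook and stand it in the mug

## Robot

A 7-joint arm with a two-finger parallel gripper is mounted at the origin on a cart in front of the work surface, level with it; the furniture and walls round the work are solid. World frame = base frame: x ahead of the robot, y to its left, z up, the work surface at z = 0. Lengths are in m, angles in rad, forces in N, time in s.
With the tool pointing down it reaches from about 0.4 to 0.85 m from the base axis. Payload 10.4 kg.
Tool frame: the origin (TCP) lies at the very end of the fingers, on their centre line; the grasp point (between the pads) lies 19 mm behind it; z points along the fingers, y is the line along which they close (so a half turn about z gives the same grasp; the last joint's range is limited). The gripper opens to 87 mm and grips with 3 to 60 N. Pads are 19 mm wide; open, the fingers measure 117 mm over their backs; the gripper's body (75 mm by 190 mm) begins 51 mm behind the grasp point.
Start: joints at [-1.218, 0.332, -0.065, 1.46, 0.022, 1.35, -0.088], TCP at [0.229, 0.581, 0.223] pointing down, gripper open.
Joint ranges: [-2.6, 2.6], [-0.5, 2.12], [-1.47, 1.34], [0.16, 2.42], [-1.27, 4.41], [0.06, 2.06], [-2.6, 2.6]. Speed limits (rad/s): [2.22, 2.22, 2.79, 2.79, 3.14, 3.14, 3.14].

## Interface

Orientations are given as a unit quaternion [w, x, y, z].
In Python, from station import r, vision, probe_bus gives the robot as it stands (r), with the cameras (vision) and the readings (probe_bus).
- The arm moves only by the tool send_path, called after "Call:" as a command line: name --argument value ..., lists and objects as JSON in quotes. Schema: {"type":"object","properties":{"increments":{"type":"array","items":{"type":"object","properties":{"tx":{"type":"number"},"ty":{"type":"number"},"tz":{"type":"number"},"rz":{"type":"number"}},"additionalProperties":false},"minItems":1,"maxItems":20},"finger_gap":{"type":"number"},"only":{"type":"string"},"quiet":{"type":"boolean"},"lines":{"type":"string"}},"required":["increments"],"additionalProperties":false}. increments is a list of rows, 1 to 20 of them, each an object with the fields tx, ty, tz (the shift in m), rz (a turn about the tool's z in rad); a field left out counts as zero; each row shifts and turns the commanded pose from where the row before left it, along the tool's axes as they then stand; what a row does not reach is not made up. A row lasts 1/8 s, in which the tool goes at most 0.0625 m and 0.188 rad, less where a joint would pass 70% of its speed; a pose out of reach is approached as far as the arm can. finger_gap is the finger opening in m, set as the call begins (left out keeps the last). The fingers move at their own pace and stop on an object; the grip force is fixed at half the most. Time passes only in rows, so rows that do not move let the fingers close. The tool returns the time, the measured TCP pose, the force, the opening and the grip force at its end. only (a regular expression) keeps the lines of the reply that match it, lines (a string "A,B") keeps lines A to B, and quiet returns only ok. Input that does not fit is refused with a message, and nothing moves.
- probe_bus.sense(): the state, without advancing time (a new reading comes with each control period).
- vision.snapshot(name): name is "scene" or "top"; returns the picture (400x640x3 uint8, red, green, blue); there is no depth.
- vision.calibration(name): a dict with "fx", "fy", "cx", "cy" (pixels), "k1" (the pictures are not rectified: a ray, as slopes to the right and down, at radius r is drawn at 1 + k1 r^2 times it, then the intrinsics apply), "eye" and "rotation" of the camera in the world. Camera axes: x right, y down, z forward; pixel columns grow to the right and rows downward; lengths in m; the calibration is good to about 2 mm. A picture is of the moment at which its call begins. calibration takes no time and is no camera call.
- r.finish_job(): hands the job in; it is judged then, once.
The state is a dict: "time_s": time; "q": joint angles; "dq": joint speeds; "effort": joint torques, N m; "position": TCP position; "ee_rot": TCP orientation; "contact_force": force on the tool from outside, world axes, zero at the start; "wrist_torque": the same for the moment, N m; "grip_width": finger opening in m; "finger_force": force on a finger pad.
Only numpy, scipy, OpenCV 4.12 (cv2) and the standard library are available. Lean on these libraries where they do the work, as an engineer would, in place of code of your own. Each camera call takes 0.05 s, during which the arm holds its last target. There are 200 camera calls.

## Task

Get the stirring spoon ready for the coffee: lift the red-handled spoon off its hook on the wooden rack and lower it, bowl first, into the orange mug before letting go, so that it stands in the mug. Leave the mug upright, and the blue-handled turner and the black-handled fork hanging on their hooks.

Things in the scene. Friction and masses are not known exactly. Their poses are not given: they have to be found in the camera images.
- spoon: Red-handled spoon, 140 mm long, about 50 g, hanging upright from a rack hook by its handle, an upright flat ring 34 mm wide (y), 60 high, 10 thick (x); opening 22 wide, 46 high. Origin: middle of the underside of the ring's top bar, resting on the hook; ring top 7 mm above, spoon's lower end 133 mm below. x: horizontally into the rack; z up. Grip across the ring's sides (along y) near its top.
- spoon_bowl (a point): Centre of the spoon's round steel bowl (32 mm across, 8 mm deep), 117 mm below the spoon's origin and 16 mm above its lower end.
- hook_rack: Dark wood rack, fixed, 270 mm wide (y). Origin under its base, front is -x. Three steel hooks at y = -90, 0, 90, one utensil on each, any order. Level prongs 8 mm thick, top at z 169, run from the board (face at x 30, top at z 183) to x -34, where a tip turns up 14 mm. Utensils hang at x -12: lifted 16 to 36 mm (best 25) a ring clears the tip; then 40 mm or more along -x frees it.
- mug_mouth (a point): Centre of the rim of the orange mug, which stands loose and upright on a wooden board whose top is at world z = 22 mm; z up. The mug is 80 mm wide and 101 mm high, its opening about 70 mm wide, its inner floor 94 mm below this point. Its handle reaches 74 mm from the centre along this frame's -y. It weighs about 270 g.
- turner: Blue-handled slotted turner hanging on another hook of the rack, with the same ring and origin as the spoon. Leave it hanging.
- fork: Black-handled three-pronged fork hanging on another hook of the rack, with the same ring and origin as the spoon. Leave it hanging.

How it is judged:
By the outcome, as a careful person would: the job done as asked, in the order asked, and still so for the second after the job is handed in, with the robot touching nothing.
It also fails if it takes over 38 s, if anything falls off the work surface, if the arm or the gripper's body presses on something with over 40 N, if the wrist force passes 120 N, or if a joint passes its speed limit or range.

## Working session

There is one attempt and no reset: what is moved stays moved. The work goes in short steps, Python scripts to look and compute and a tool call to move; the robot and the scene stay as the last step left them, time stands still between calls to the robot, and variables do not carry over. Pictures are saved under pics/ and viewed, at most 11 in all, crops included, and the job is handed in when it is done.

```bash
ls; mkdir -p pics; python3 - <<'E'
from station import r, vision, probe_bus
import cv2,json
for n in("scene","top"):
    cv2.imwrite(f"pics/{n}0.png",vision.snapshot(n)[:,:,::-1]); print(n,vision.calibration(n))
s=probe_bus.sense(); print(s)
E
```

```text
pics
station.py
scene {'fx': 460.38422832176286, 'fy': 460.38422832176286, 'cx': 327.4904378932671, 'cy': 195.60401904848447, 'k1': -0.06251002168759459, 'eye': array([0.51510863, 0.68960398, 0.93612027]), 'rotation': array([-0.01404308,  0.01788467,  0.95638304, -0.29122912])}
top {'fx': 373.94824123604093, 'fy': 373.94824123604093, 'cx': 324.9640609915463, 'cy': 200.18310052048557, 'k1': 0.011070933226625208, 'eye': array([0.32037099, 0.17880002, 0.99650063]), 'rotation': array([ 0.05578261, -0.7003899 ,  0.70779491, -0.07327109])}
{'time_s': 0.1, 'q': array([-1.21760546,  0.33281169, -0.06469801,  1.46085247,  0.02158663,
        1.34991236, -0.0884825 ]), 'dq': array([-0.00165953, -0.00071953, -0.00012634, -0.00221391,  0.00088616,
       -0.00247653,  0.00063208]), 'effort': array([ 2.22757524e-03, -6.24535632e+01,  2.53067783e-02, -3.90719533e+01,
       -6.13227510e-02,  3.64599517e-02,  5.98376960e-05]), 'position': array([0.22925215, 0.5810601 , 0.22183394]), 'ee_rot': array([-9.76033530e-05,  1.86776128e-01,  9.82402292e-01, -6.37108660e-04]), 'contact_force': array([-0.16964421, -0.24866703, -0.34871266]), 'wrist_torque': array([ 0.00644592,  0.03417782, -0.04701814]), 'finger_force': 0.0, 'grip_width': 0.08697190590488112}
```

View pics/scene0.png

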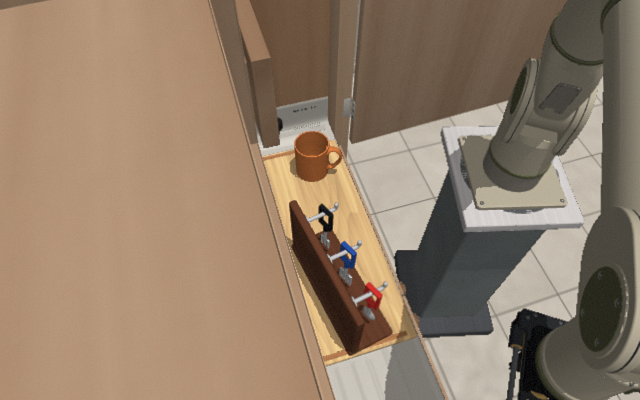

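View pics/top0.png

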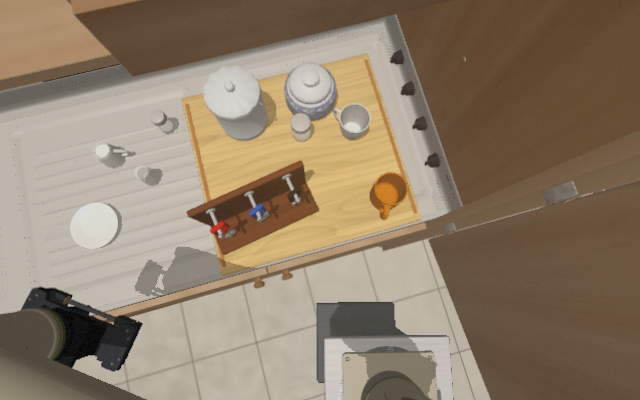

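The scene view shows red ring (373,295), blue (347,255), black (326,218) and mug (312,157). The top view shows red (218,230), blue (257,211), black (294,197) and mug (390,190). Next: enlarged crops and masks.

```bash
cat > h.py <<'E'
import numpy as np,cv2
from station import r, vision, probe_bus
from scipy.spatial.transform import Rotation as R
def ray(n,p):
    c=vision.calibration(n);d=np.array([(p[0]-c['cx'])/c['fx'],(p[1]-c['cy'])/c['fy']]);s=d.copy()
    for _ in range(20): s=d/(1+c['k1']*(s@s))
    v=R.from_quat(c['rotation'],scalar_first=True).apply([*s,1]);return c['eye'],v/np.linalg.norm(v)
def plane(n,p,z):
    e,v=ray(n,p);return e+v*(z-e[2])/v[2]
def tri(p,q):
    (a,u),(b,v)=ray('scene',p),ray('top',q)
    t=np.linalg.lstsq(np.c_[u,-v],b-a,rcond=None)[0];x,y=a+t[0]*u,b+t[1]*v
    return (x+y)/2,np.linalg.norm(x-y)
E
python3 - <<'E'
from h import *
S=cv2.imread('pics/scene0.png');T=cv2.imread('pics/top0.png')
a=cv2.resize(S[120:340,255:415],None,fx=2.7,fy=2.7,interpolation=cv2.INTER_CUBIC)
b=cv2.resize(T[155:265,180:420],None,fx=3.3,fy=3.3,interpolation=cv2.INTER_CUBIC)
cv2.imwrite('pics/a.png',a);cv2.imwrite('pics/b.png',b)
P={}
for n,I in(('scene',S),('top',T)):
    h=cv2.cvtColor(I,cv2.COLOR_BGR2HSV)
    for k,lo,hi in(('red',(0,200,100),(4,255,255)),('blue',(105,150,60),(125,255,255)),('orange',(6,195,120),(13,255,255))):
        m=cv2.inRange(h,lo,hi)
        if k=='red': m|=cv2.inRange(h,(174,200,100),(180,255,255))
        nn,l,st,c=cv2.connectedComponentsWithStats(m);
        for i in np.argsort(-st[1:,4])[:2]+1: print(n,k,st[i],c[i].round(1))
for nm,p,q in(('red',(373,295),(218,230)),('blue',(347,255),(257,211)),('black',(326,218),(294,197)),('mug',(312,142),(390,187))): print(nm,tri(p,q))
# rack board top edge ends, cabinet edges
print(tri((293,203),(302,163)),tri((352,350),(190,212)))
E
```

```text
scene red [367 298  13  11  58] [372.7 302.7]
scene red [364 284  11   9  27] [368.2 288.3]
scene blue [341 242  15  27 200] [348.  255.5]
scene orange [296 141   1   1   1] [296. 141.]
top red [211 221  13  12  60] [217.1 226.3]
top red [222 226   5   6  16] [224.1 228.5]
top blue [250 204  12  11  46] [255.4 209. ]
red (array([0.4090497 , 0.39148798, 0.17541721]), np.float64(0.002730668950572364))
blue (array([0.45006202, 0.30894897, 0.16947117]), np.float64(0.00031714892134159347))
black (array([0.48373628, 0.22639336, 0.16567136]), np.float64(0.004132949461398201))
mug (array([0.50925155, 0.00194897, 0.13280788]), np.float64(0.002515247797608478))
(array([0.55020967, 0.20830236, 0.19741195]), np.float64(0.0036495502167803793)) (array([0.45266439, 0.47119261, 0.12890864]), np.float64(0.0057191706693301035))
```

View pics/a.png

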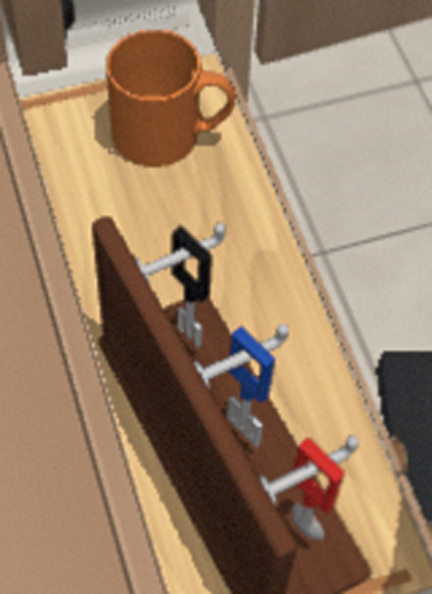

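View pics/b.png

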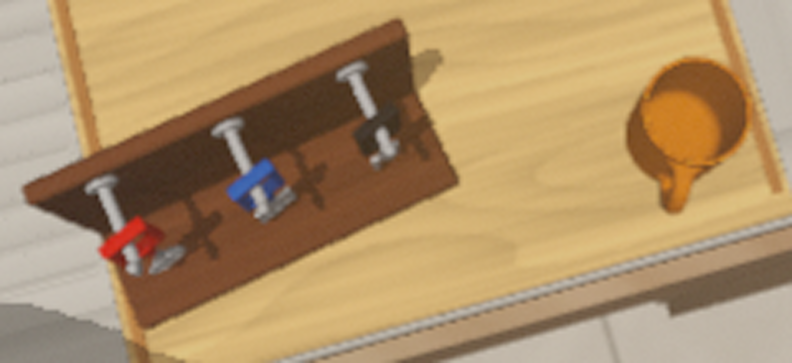

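Crop a shows hook tips at (219,229), (282,331) and (351,441). In crop b the board's top edge runs (25,185)–(402,20), the hook plates are at (351,70), (228,127) and (101,184), and the mug rim is centred near (695,110).

```bash
python3 - <<'E'
from h import *
A=lambda u,v:(255+(u+.5)/2.7-.5,120+(v+.5)/2.7-.5)
B=lambda u,v:(180+(u+.5)/3.3-.5,155+(v+.5)/3.3-.5)
np.set_printoptions(precision=4,suppress=True)
for a,b in(((219,229),(381,160)),((282,331),(264,213)),((351,441),(133,268))): print('tip',*tri(A(*a),B(*b)))
p,q=plane('top',B(25,185),.205),plane('top',B(402,18),.205);print('rack top',p,q,np.linalg.norm(p-q),np.degrees(np.arctan2(*(p-q)[1::-1])))
ring=lambda n,P,z:np.array([plane(n,x,z) for x in P])
for nm,P in(('red',[(101,247),(150,218)]),('blue',[(228,189),(271,160)]),('black',[(357,133),(398,108)])):
    w=ring('top',[B(*x) for x in P],.198);print(nm,w.mean(0),np.linalg.norm(w[0]-w[1]))
for nm,pl in (('plate',[(351,70),(228,127),(101,184)]),):
    print(nm,ring('top',[B(*x) for x in pl],.187))
# mug rim: outer ellipse points on z=.123
for n,f,P in(('top',B,[(642,105),(690,57),(749,105),(720,160),(690,166),(645,135)]),('scene',A,[(107,70),(152,31),(201,68),(155,101),(120,92),(188,93)])):
    w=ring(n,[f(*x) for x in P],.123)[:,:2].astype(np.float32); print('mug',cv2.minEnclosingCircle(w)); 
    M=np.c_[2*w,np.ones(len(w))];s=np.linalg.lstsq(M,(w**2).sum(1),rcond=None)[0];print(s[:2],np.sqrt(s[2]+s[:2]@s[:2]))
print('handle',plane('top',B(673,205),.1))
# cabinet edge
print(tri((247,100),(390,15)))
for z in(.3,.5,.7): print(z,plane('top',(80,10),z),plane('top',(140,72),z),plane('top',(390,17),z),plane('scene',(210,5),z),plane('scene',(330,399),z),plane('scene',(335,100),z),plane('top',(425,235),z))
E
```

```text
tip [0.4641 0.2213 0.2046] 0.007062970944616779
tip [0.4283 0.2983 0.1976] 0.0013183610834482992
tip [0.3922 0.3806 0.2022] 0.0006377546291457965
rack top [0.4463 0.4506 0.205 ] [0.5564 0.2086 0.205 ] 0.2658339575017105 114.45981092465112
red [0.4158 0.3871 0.198 ] 0.035754292265564945
blue [0.4531 0.3084 0.198 ] 0.033405286992535754
black [0.4884 0.2251 0.198 ] 0.031685839262842574
plate [[0.5256 0.2436 0.187 ]
 [0.4871 0.3251 0.187 ]
 [0.4494 0.4073 0.187 ]]
mug ((0.509321928024292, -0.0002646871143952012), 0.04076146334409714)
[ 0.5092 -0.001 ] 0.04014261548809194
mug ((0.5084468722343445, 0.0012986228102818131), 0.04056598246097565)
[0.5086 0.0005] 0.03997654111298943
handle [0.4439 0.0136 0.1   ]
(array([0.6639, 0.0927, 0.4311]), np.float64(0.14385282981260974))
0.3 [0.8475 0.6553 0.3   ] [0.7114 0.5254 0.3   ] [0.8365 0.02   0.3   ] [ 0.7385 -0.2822  0.3   ] [0.4968 0.5805 0.3   ] [0.4625 0.0401 0.3   ] [ 0.3812 -0.0259  0.3   ]
0.5 [0.6962 0.5185 0.5   ] [0.5991 0.4259 0.5   ] [0.6883 0.0656 0.5   ] [0.6683 0.0233 0.5   ] [0.5025 0.6148 0.5   ] [0.479  0.2443 0.5   ] [0.3637 0.0329 0.5   ]
0.7 [0.5448 0.3816 0.7   ] [0.4868 0.3264 0.7   ] [0.5401 0.1112 0.7   ] [0.598  0.3289 0.7   ] [0.5083 0.6491 0.7   ] [0.4956 0.4485 0.7   ] [0.3463 0.0917 0.7   ]
```

```bash
python3 - <<'E'
from h import *
np.set_printoptions(precision=3,suppress=True)
for z in(0,.1): print(z,*[plane('top',p,z) for p in((390,17),(415,100),(445,225),(452,238),(415,210))])
print('post/side',*[plane('scene',p,0) for p in((275,145),(345,150),(350,135),(330,150),(265,100))])
I=cv2.imread('pics/top0.png')[0:260,360:640];cv2.imwrite('pics/c.png',cv2.resize(I,None,fx=2.2,fy=2.2))
E
```

```text
0 [ 1.059 -0.048  0.   ] [ 0.794 -0.109  0.   ] [ 0.434 -0.17   0.   ] [ 0.399 -0.186  0.   ] [ 0.475 -0.091  0.   ]
0.1 [ 0.985 -0.026  0.1  ] [ 0.747 -0.08   0.1  ] [ 0.422 -0.135  0.1  ] [ 0.391 -0.15   0.1  ] [ 0.46  -0.064  0.1  ]
post/side [ 0.605 -0.103 -0.   ] [ 0.421 -0.081  0.   ] [ 0.404 -0.133  0.   ] [ 0.46  -0.082  0.   ] [ 0.637 -0.272  0.   ]
```

View pics/c.png

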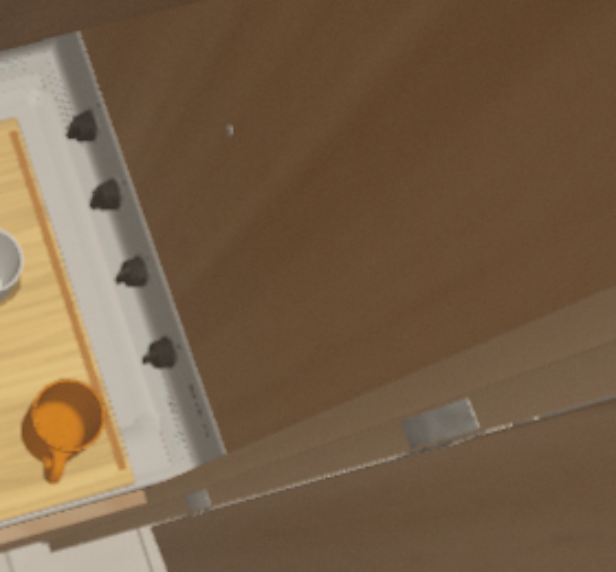

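Call:
send_path --increments '[{"tz":-0.03}, {"tz":-0.03}, {"tz":-0.03, "rz":-0.15}, {"rz":-0.16}, {"rz":-0.16}, {"rz":-0.16}, {"rz":-0.16}, {}, {}]' --finger_gap 0.06

```text
time_s: 1.23
position: [0.2294, 0.5813, 0.3124]
ee_rot: [-0.0, -0.204, 0.979, -0.0]
contact_force: [-0.3, -0.3, -0.4]
grip_width: 0.06
finger_force: 0.0
```

```bash
python3 - <<'E'
from h import *
s=probe_bus.sense();M=R.from_quat(s['ee_rot'],scalar_first=True)
print(s['q'].round(2),M.as_matrix().round(3));print(M.inv().apply(np.array([.4112,.389,.30])-s['position']).round(4))
E
```

```text
[-1.15  0.31 -0.16  1.31  0.05  1.53  0.68] [[-0.917 -0.399 -0.   ]
 [-0.399  0.917 -0.   ]
 [ 0.    -0.    -1.   ]]
[-0.0899 -0.2489  0.0124]
```

The wall beside the mug is about 0.15 m to its right, so there's room. Moving above the spoon.

Call:
send_path --increments '[{"tx":-0.011, "ty":-0.031, "rz":-0.02}, {"tx":-0.011, "ty":-0.031}, {"tx":-0.011, "ty":-0.031}, {"tx":-0.011, "ty":-0.031}, {"tx":-0.011, "ty":-0.031}, {"tx":-0.011, "ty":-0.031}, {"tx":-0.011, "ty":-0.031}, {"tx":-0.011, "ty":-0.031}, {}, {}, {}]'

```text
time_s: 2.6
position: [0.4122, 0.3939, 0.3125]
ee_rot: [-0.0, -0.216, 0.976, 0.0]
contact_force: [-0.2, 0.7, -0.4]
grip_width: 0.06
finger_force: 0.0
```

```bash
python3 - <<'E'
from h import *
s=probe_bus.sense();M=R.from_quat(s['ee_rot'],scalar_first=True)
print(s['q'].round(2),M.as_matrix().round(3)[:2,1]);print(M.inv().apply(np.array([.4112,.389,.167])-s['position']).round(4))
for n in('scene','top'): cv2.imwrite(f'pics/{n}1.png',vision.snapshot(n)[:,:,::-1])
S=cv2.imread('pics/scene1.png')[120:360,255:500];T=cv2.imread('pics/top1.png')[100:340,100:345]
cv2.imwrite('pics/d.png',cv2.resize(np.hstack([S,T]),None,fx=1.6,fy=1.6,interpolation=cv2.INTER_CUBIC))
E
```

```text
[-0.84  0.18 -0.01  1.46  0.    1.5   1.16] [-0.422  0.907]
[ 0.0029 -0.0041  0.1455]
```

View pics/d.png

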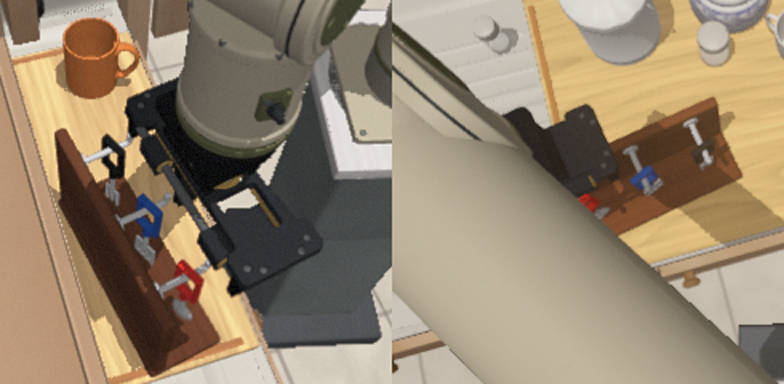

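The gripper is above the red ring and aligned with the rack. Now I'll descend and close.

Call:
send_path --increments '[{"tx":0.003, "ty":-0.004}, {"tz":0.03}, {"tz":0.03}, {"tz":0.03}, {"tz":0.025}, {"tz":0.015}, {"tz":0.015}, {}, {}, {}]'

```text
time_s: 3.95
position: [0.4123, 0.3884, 0.1684]
ee_rot: [0.001, -0.215, 0.977, 0.0]
contact_force: [-0.4, -0.5, -0.0]
grip_width: 0.0599
finger_force: 0.0
```

```bash
python3 - <<'E'
from h import *
S=vision.snapshot('scene')[:,:,::-1][170:350,270:450]
cv2.imwrite('pics/e.png',cv2.resize(S,None,fx=3,fy=3,interpolation=cv2.INTER_CUBIC))
E
```

```text
(no output)
```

View pics/e.png

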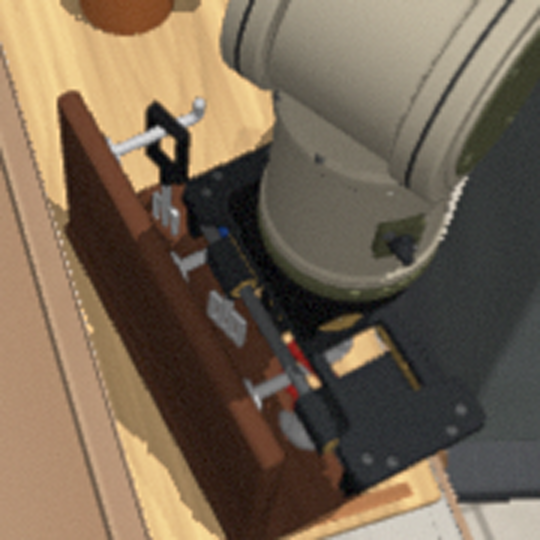

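The red ring at (300,365) is between the fingers, and the contact force is about zero. Closing.

Call:
send_path --increments '[{}, {}, {}, {}, {}, {}]' --finger_gap 0.02

```text
time_s: 4.75
position: [0.412, 0.3881, 0.1676]
ee_rot: [0.0, -0.215, 0.977, 0.0]
contact_force: [-0.1, -0.2, -0.1]
grip_width: 0.0339
finger_force: 30.0
```

The opening is 34 mm, which matches the ring, so it's held. I'll lift 25 mm, back out, then raise.

Call:
send_path --increments '[{"tz":-0.009}, {"tz":-0.008}, {"tz":-0.008}, {}, {}, {"tx":0.015}, {"tx":0.015}, {"tx":0.015}, {"tx":0.015}, {}, {}]'

```text
time_s: 6.12
position: [0.3579, 0.3629, 0.1927]
ee_rot: [0.0, -0.215, 0.977, 0.0]
contact_force: [-0.0, 0.7, -0.4]
grip_width: 0.0341
finger_force: 30.0
```

Call:
send_path --increments '[{"tx":0.01, "tz":-0.02}, {"tz":-0.03}, {"tz":-0.03}, {"tz":-0.03}, {"tz":-0.03}, {}, {}, {}]'

```text
time_s: 7.12
position: [0.3484, 0.3584, 0.3314]
ee_rot: [-0.001, -0.215, 0.977, -0.001]
contact_force: [-0.6, -0.4, -0.4]
grip_width: 0.034
finger_force: 30.0
```

```bash
python3 - <<'E'
from h import *
for n in('scene','top'): cv2.imwrite(f'pics/{n}2.png',vision.snapshot(n)[:,:,::-1])
S=cv2.imread('pics/scene2.png')[90:340,240:490];T=cv2.imread('pics/top2.png')[120:370,180:430]
cv2.imwrite('pics/f.png',cv2.resize(np.hstack([S,T]),None,fx=1.6,fy=1.6,interpolation=cv2.INTER_CUBIC))
s=probe_bus.sense();M=R.from_quat(s['ee_rot'],scalar_first=True)
print(s['q'].round(2));print(M.inv().apply(np.array([.509,0,.31])-s['position']).round(4))
E
```

```text
[-0.86  0.02 -0.04  1.6   0.    1.53  1.11]
[ 0.0051 -0.3927  0.022 ]
```

View pics/f.png

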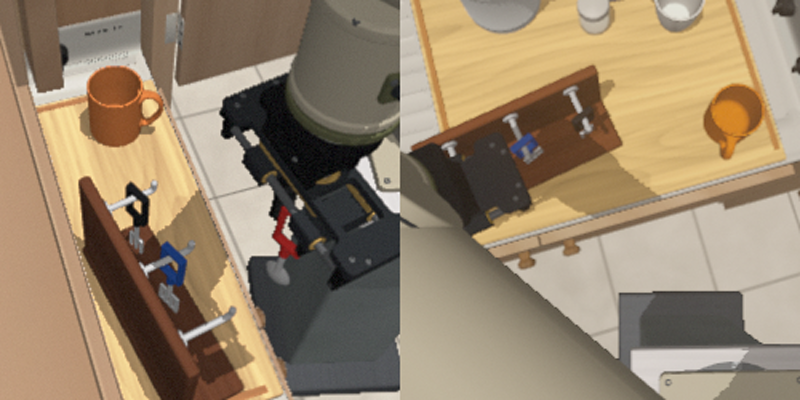

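The spoon is clear and the turner and fork still hang. Moving over the mug.

Call:
send_path --increments '[{"ty":-0.015}, {"ty":-0.03}, {"ty":-0.03}, {"ty":-0.03}, {"ty":-0.03}, {"ty":-0.03}, {"ty":-0.03}, {"ty":-0.03}, {"ty":-0.03}, {"ty":-0.03}, {"ty":-0.03}, {"ty":-0.03}, {"tx":0.005, "ty":-0.03}, {"ty":-0.018}, {}, {}, {}]'

```text
time_s: 9.35
position: [0.5091, 0.0008, 0.3325]
ee_rot: [-0.0, -0.216, 0.976, 0.0]
contact_force: [0.5, 0.3, -1.7]
grip_width: 0.0337
finger_force: 30.0
```

```bash
python3 - <<'E'
from h import *
for n in('scene','top'): cv2.imwrite(f'pics/{n}3.png',vision.snapshot(n)[:,:,::-1])
S=cv2.imread('pics/scene3.png')[60:260,240:440];T=cv2.imread('pics/top3.png')[100:300,270:470]
cv2.imwrite('pics/g.png',cv2.resize(np.hstack([S,T]),None,fx=2,fy=2,interpolation=cv2.INTER_CUBIC))
s=probe_bus.sense();M=R.from_quat(s['ee_rot'],scalar_first=True)
print(s['q'].round(2));print(M.inv().apply(np.array([.509,0,.14])-s['position']).round(4))
E
```

```text
[-0.47  0.02  0.39  1.59 -0.01  1.52  1.93]
[ 0.0005 -0.0006  0.1926]
```

View pics/g.png

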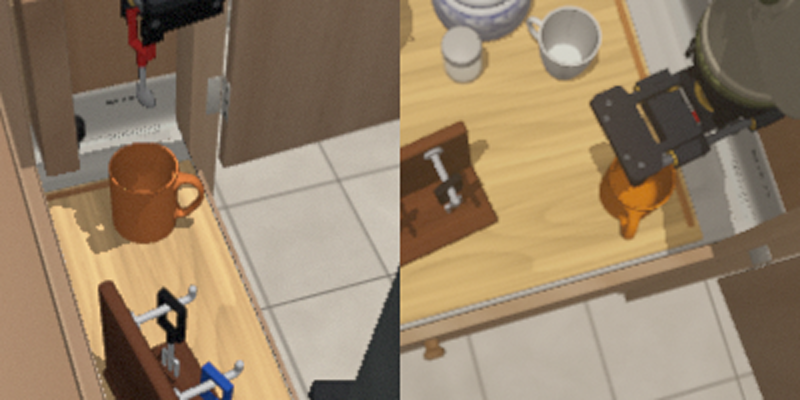

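```bash
python3 - <<'E'
from h import *
print(plane('scene',(313.5,110),.239).round(4))
E
```

```text
[0.5039 0.006  0.239 ]
```

Call:
send_path --increments '[{"tz":0.03}, {"tz":0.03}, {"tz":0.02}, {}, {}]'

```text
time_s: 10.07
position: [0.5097, 0.0002, 0.2535]
ee_rot: [0.001, -0.216, 0.976, 0.0]
contact_force: [0.4, -0.6, -0.8]
grip_width: 0.0337
finger_force: 30.0
```

Call:
send_path --increments '[{"tz":0.02}, {"tz":0.02}, {"tz":0.02}, {"tz":0.02}, {"tz":0.015}, {}, {}]'

```text
time_s: 10.95
position: [0.5099, 0.0, 0.1584]
ee_rot: [0.001, -0.215, 0.977, -0.0]
contact_force: [0.2, 0.8, 0.0]
grip_width: 0.0339
finger_force: 30.0
```

Call:
send_path --increments '[{"tz":0.005}, {"tz":0.005}, {"tz":0.003}, {}, {}]'

```text
time_s: 11.58
position: [0.5094, 0.0, 0.1446]
ee_rot: [0.0, -0.215, 0.977, 0.0]
contact_force: [-0.0, 0.0, -1.6]
grip_width: 0.0338
finger_force: 30.0
```

```bash
python3 - <<'E'
from h import *
for n in('scene','top'): cv2.imwrite(f'pics/{n}4.png',vision.snapshot(n)[:,:,::-1])
S=cv2.imread('pics/scene4.png')[60:260,240:440];T=cv2.imread('pics/top4.png')[100:300,270:470]
cv2.imwrite('pics/i.png',cv2.resize(np.hstack([S,T]),None,fx=2,fy=2,interpolation=cv2.INTER_CUBIC))
E
```

```text
(no output)
```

View pics/i.png

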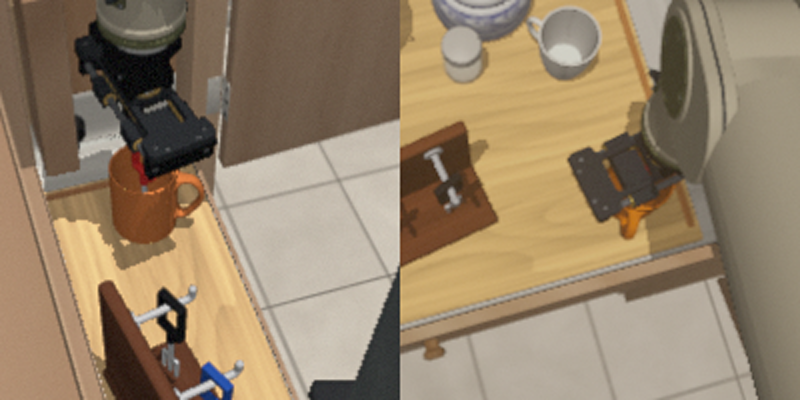

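The spoon's bowl is inside the mug and its lower end is near the floor. Releasing and retreating slowly.

Call:
send_path --increments '[{}, {}, {}, {}, {}, {}]' --finger_gap 0.08

```text
time_s: 12.42
position: [0.5093, 0.0, 0.1445]
ee_rot: [-0.0, -0.215, 0.977, 0.0]
contact_force: [-0.1, -0.4, 0.5]
grip_width: 0.0786
finger_force: 0.0
```

Call:
send_path --increments '[{"tz":-0.01}, {"tz":-0.02}, {"tz":-0.03}, {"tz":-0.03}, {"tz":-0.03}, {"tz":-0.03}, {"tz":-0.03}, {}, {}, {}]'

```text
time_s: 13.68
position: [0.5089, -0.0, 0.3237]
ee_rot: [-0.001, -0.215, 0.977, 0.0]
contact_force: [0.1, -0.0, -1.3]
grip_width: 0.0804
finger_force: 0.0
```

```bash
python3 - <<'E'
from h import *
for n in('scene','top'): cv2.imwrite(f'pics/{n}5.png',vision.snapshot(n)[:,:,::-1])
S=cv2.imread('pics/scene5.png')[80:300,240:440];T=cv2.imread('pics/top5.png')[100:320,250:450]
cv2.imwrite('pics/j.png',cv2.resize(np.hstack([S,T]),None,fx=2,fy=2,interpolation=cv2.INTER_CUBIC))
E
```

```text
(no output)
```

View pics/j.png

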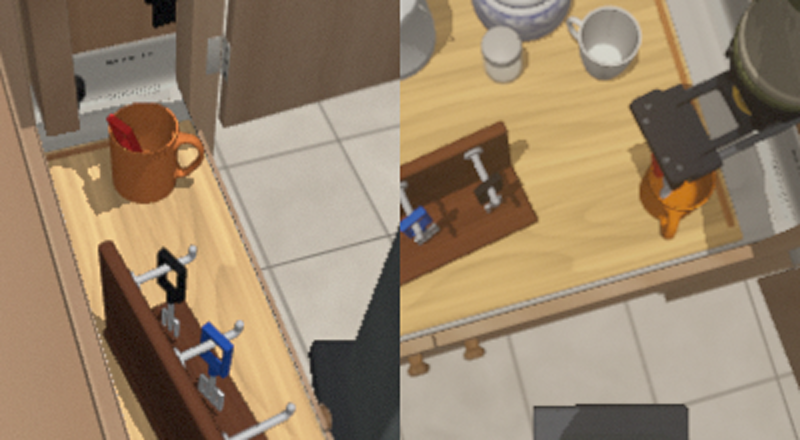

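The spoon stands in the upright mug leaning on the rim at (125,130). The turner and fork still hang, and the gripper is well clear.

```bash
python3 -c "
from station import r, vision, probe_bus
print(r.finish_job())"
```

```text
the job is handed in; nothing more can be done
None
```

The red-handled spoon stands bowl-down in the upright orange mug, the turner and fork still hang on their hooks, and the job was handed in at about 14 s of the 38 s allowed.

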